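Rub down a plate seal, then hold the incubator lid open

TASK

Take the seal presser by its upright grip and rub down the film on the sample plate: foot flat and square across the plate, one steady light push that keeps the spring bed about half-way down, from next to the clamp bar along to the far end. Stand the presser back upright on the bench and let go of it, then take the incubator's lid by its bar handle, raise it to 60 degrees from shut and finish while holding it there, since it falls shut by itself and a colleague is about to load the plate. Leave the other things on the bench where they are.

Things in the scene. Friction and masses are not known exactly. Their poses are not given: they have to be found in the camera images.
- presser_grip (a point): Seal presser, grey plastic, loose, 0.22 kg, standing upright on the bench, robot side of the sealer. Foot 80 mm along x, 36 along y, 16 high, flat rubber face below; an upright grip 46 mm (x) by 24 mm (y) rises from the foot's middle, from 16 to 82 mm above the face: grasp it across the 24 mm. This point: on the grip's axis, 50 mm above the rubber face; z up.
- film (a point): Centre of the film, the flat upper face of the sample plate in the sealer, 58 mm above the bench when the bed is up; 85 mm along x, 128 along y, z up. The steel clamp bar lies across its -y end, 10 mm high, inner face 59 mm from this centre. Rub towards +y, foot's long side along x; the foot's centre can go from 41 mm on the -y side to 46 mm on the +y side, its edge then flush with the end.
- bed (a joint): How far the sealer's spring bed, with plate, film and clamp, is pushed down, m: 0 up, 0.012 at its stop. It moves straight down and stays level: about 1 N starts it, 0.006 takes about 6 N, 0.012 about 10.5 N; it springs back up.
- lid_handle (a point): Middle of the lid's bar handle: round grey bar, 12 mm thick, 110 mm long along this point's y, on two side arms at its ends; 50 mm free between the bar's axis and the lid's front edge, nothing below. 92 mm above the bench when shut. In the lid's axes (x, z turn with it) it is 260 mm towards -x and 6 mm towards +z of the hinge point. The round bar can turn between closed fingers.
- lid_hinge (a point): Point on the lid's hinge line, in the middle of the incubator's rear (+x) top rim, 86 mm above the bench; the hinge line runs along its y axis. Its x and z axes turn with the lid (x level and z up when shut).
- lid (a joint): Opening angle of the lid, rad: 0 shut, 1.047 is 60 degrees, 1.4 is its stop. The lid (about 0.4 kg) falls shut from any angle when let go; the handle swings up and back in a circle about the hinge.
- cup_rim (a point): Paper-white cup, 92 mm high, 72 mm wide, between sealer and incubator; this point is the centre of its mouth. Leave it alone.
- tube_rack_mid (a point): Blue tube rack 100 x 62 mm, 38 mm high with its tubes, in the middle near the robot; its centre. Leave it alone.
- tip_box_mid (a point): Open blue box of yellow pipette tips, 120 x 85 mm, 53 mm high, in the middle behind the cup; its centre. Leave it alone.
- bottle_mid (a point): Clear bottle 170 mm high, 70 mm wide, at the right; its centre. Leave it alone.
- timer_mid (a point): Flat square timer 70 mm wide, 20 mm high, at the left; its centre. Leave it alone.
- sealer: Plate sealer: grey base 125 mm (x) by 175 mm (y), fixed, with the spring bed, plate and clamp bar on it; on the left or right half of the bench, yaw varies. Origin: centre of the base's underside.
- incubator: Incubator: off-white box 210 mm (x) by 200 mm (y), 98 mm high with its flat lid shut, fixed, on the other half of the bench from the sealer; handle on its robot side (-x). Place and yaw vary. Origin: centre of its underside.
Things that resemble listed ones, but are neither listed nor needed, are in the scene too. Leave any green or pink look-alike of the part that bears presser_grip alone.

How it is judged (in metres and radians):
On the way, in this order (a step that is already met when the one before it is completed fails the run):
1. presser pushed lightly on the film beside the clamp bar (contact force between presser and bed between 1.5 and 14 N and x of presser_grip in the frame of film between -0.015 and 0.015 m and angle between the x axis of presser_grip and the x axis of film, either way round below 0.2 rad and angle between presser_grip's own z axis and vertical below 0.15 rad and y of presser_grip in the frame of film between -0.05 and -0.024 m), for 0.05 s.
2. still pushed lightly just before the middle of the film (contact force between presser and bed between 1.5 and 14 N and x of presser_grip in the frame of film between -0.015 and 0.015 m and angle between the x axis of presser_grip and the x axis of film, either way round below 0.2 rad and angle between presser_grip's own z axis and vertical below 0.15 rad and y of presser_grip in the frame of film between -0.016 and -0.001 m), for 0.05 s.
3. still pushed lightly just past the middle (contact force between presser and bed between 1.5 and 14 N and x of presser_grip in the frame of film between -0.015 and 0.015 m and angle between the x axis of presser_grip and the x axis of film, either way round below 0.2 rad and angle between presser_grip's own z axis and vertical below 0.15 rad and y of presser_grip in the frame of film between 0.004 and 0.019 m), for 0.05 s.
4. still pushed lightly at the far end of the film (contact force between presser and bed between 1.5 and 14 N and x of presser_grip in the frame of film between -0.015 and 0.015 m and angle between the x axis of presser_grip and the x axis of film, either way round below 0.2 rad and angle between presser_grip's own z axis and vertical below 0.15 rad and y of presser_grip in the frame of film between 0.029 and 0.065 m), for 0.05 s.
5. presser stood upright on the bench and let go, the lid still shut (height (world z) of presser_grip between 0.044 and 0.056 m and angle between presser_grip's own z axis and vertical below 0.1 rad and contact force between presser and the fingers below 0.1 N and linear speed of presser below 0.02 m/s and value of joint lid below 0.1 rad), for 0.2 s.
At the end, for the whole second after the job is handed in: The lid stands still at 60 degrees (5 either way), held by the robot's fingers and by nothing else; the presser stands upright on the bench, let go and at rest (value of joint lid between 0.96 and 1.134 rad and velocity of joint lid between -0.05 and 0.05 rad/s and contact force between the fingers and lid above 0.5 N and contact force between presser and lid below 0.1 N and height (world z) of presser_grip between 0.044 and 0.056 m and angle between presser_grip's own z axis and vertical below 0.1 rad and contact force between presser and the fingers below 0.1 N and linear speed of presser below 0.02 m/s); the arm keeps its last pose, push and grip.
It fails at once if the presser is pushed on the sealer's bed with more than 25 N (contact force between presser and bed above 25 N).
It fails at once if a bystander is moved by more than 30 mm (distance of any of cup_rim, tube_rack_mid, tip_box_mid, bottle_mid, timer_mid from where it was at the start of the episode above 0.03 m).
It also fails if it takes over 64 s, if anything falls off the work surface, if the arm or the gripper's body presses on something with over 40 N, if the wrist force passes 120 N, or if a joint passes its speed limit or range.

ROBOT

A 6-joint arm with a two-finger parallel gripper is mounted at the origin on the work surface. World frame = base frame: x ahead of the robot, y to its left, z up, the work surface at z = 0. Lengths are in m, angles in degrees, forces in N, time in s.
With the tool pointing down it reaches from about 0.3 to 0.75 m from the base axis. Payload 8.5 kg.
Tool frame: the origin (TCP) lies midway between the tips of the shut fingers; the grasp point (between the pads) lies behind it (grasp_offset is the z of the grasp point in the tool frame, in m); z points along the fingers, y is the direction in which the jaws open and shut (so a half turn about z gives the same grasp; the last joint's range is limited). The gripper opens to 85 mm and grips with 20 to 120 N. Pads are 22 mm wide; open, the fingers measure 114 mm over their backs; the gripper's body (76 mm by 85 mm) begins 54 mm behind the grasp point. The pads swing forward as they close: fully open they stand 13 mm farther back than shut.
Start: joints at [54.815, 21.807, 74.336, -0, 83.858, -12.336], TCP at [0.214, 0.507, 0.231] pointing down, gripper open.
Joint ranges: [-178.18, 178.18], [-50.72, 133.34], [12.68, 142.11], [-81.47, 261.47], [9.98, 163.14], [-165.26, 165.26]. Speed limits (degrees/s): [136.94, 136.94, 180, 180, 180, 180].

INTERFACE

Orientations are given as a 3x3 rotation matrix whose columns are the frame's x, y, z axes.
In Python, from rig import * gives the robot as it stands.
- The arm moves only by the shell command python3 -m pendant 'ROWS' [FORCE]. ROWS is JSON, one flat list of numbers, 7 for each row, row after row: the finger opening in mm, from 0 to 85.4, then the shift along the tool's x, y, z in units of 50 mm (1.0 is 50 mm), then the turn, a rotation vector about the tool's x, y, z in units of 8 degrees (1.0 is 8 degrees). In form: [hand, dx, dy, dz, wx, wy, wz, hand, dx, dy, dz, wx, wy, wz, ...]. A call has 1 to 12 rows; each row shifts and turns the commanded pose from where the row before left it, along the tool's axes as they then stand; what a row does not reach is not made up. A row lasts 1/10 s, in which the tool goes at most 50 mm and 8.59 degrees, less where a joint would pass 70% of its speed; a pose out of reach is approached as far as the arm can. A call is refused whole if a number of a shift passes 1 or a number of a turn 1, either way. A call with a gripper value outside its range is refused whole. The fingers move at their own pace and stop on an object; FORCE is the grip in N (left out, the last holds). Time passes only in rows, so rows that do not move let the fingers close. It gives the time, the measured TCP pose, the force and the opening at its end, in the units of the state.
- observe(): the state, without advancing time (a new reading comes with each control period).
- get_image(name): name is "side" or "top" or "wrist"; returns a dict with "frame" (400x640x3 uint8, red, green, blue), "depth" (400x640 float32, m along the optical axis (not along the pixel's ray), 0 where there is no reading), "K" (3x3 intrinsics, pixels), "rvec" (rotation vector, rad) and "tvec" (3), from world to camera coordinates, as OpenCV has them. Camera axes: x right, y down, z forward; pixel columns grow to the right and rows downward; lengths in m; the calibration is good to about 2 mm. The wrist camera is an equidistant fisheye: a pixel r from the principal point sees the ray r / f radians off the axis. A picture is of the moment at which its call begins.
- close_job(): hands the job in, once; it reports no verdict.
The state is a dict: "time_s": time; "q": joint angles; "qvel": joint speeds; "joint_efforts": joint torques, N m; "position": TCP position; "tool_rot": TCP orientation; "ft_force": force on the tool from outside, world axes, zero at the start; "wrist_torque": the same for the moment, N m; "grip_width": finger opening in m.
Only numpy, scipy, OpenCV 4.12 (cv2) and the standard library are available. Lean on these libraries where they do the work, as an engineer would, in place of code of your own. Each camera call takes 0.05 s, during which the arm holds its last target.

## Working session

There is one attempt and no reset: what is moved stays moved. The work goes in short steps, Python scripts to look and compute and a shell command to move; the robot and the scene stay as the last step left them, time stands still between calls to the robot, and variables do not carry over. Pictures are saved under pics/ and viewed, and the job is handed in when it is done.

```bash
ls; mkdir -p pics
python3 - <<'E'
from rig import *
import cv2
s=observe(); print(s)
for n in ("side","top","wrist"):
    d=get_image(n); cv2.imwrite(f"pics/{n}0.png",d["frame"][:,:,::-1]); print(n,d["K"].tolist(),d["rvec"],d["tvec"])
    import numpy as np; np.savez(f"{n}0.npz",**d)
E
```

```text
pics
{'time_s': 0.0, 'q': array([ 5.48137660e+01,  2.18419803e+01,  7.43885524e+01,  6.43311407e-04,
        8.38573267e+01, -1.23356235e+01]), 'qvel': array([-0.12882804, -0.14885118, -0.02792623, -0.01528218,  0.04480704,
       -0.01579041]), 'joint_efforts': array([-1.76316771e-03, -4.48453760e+01, -2.31279749e+01, -2.80202930e-04,
        4.69973529e-03, -7.24770132e-06]), 'position': array([0.21339494, 0.50657548, 0.23068014]), 'tool_rot': array([[-9.21519871e-01,  3.88330183e-01, -8.92744465e-04],
       [ 3.88331061e-01,  9.21519090e-01, -1.24681867e-03],
       [ 3.38503745e-04, -1.49564859e-03, -9.99998824e-01]]), 'ft_force': array([-0.26536095,  0.56267114,  0.02483364]), 'wrist_torque': array([ 0.03596782,  0.01693209, -0.05040639]), 'grip_width': 0.08548420446300249}
side [[401.5980532164655, 0.0, 312.90839791082135], [0.0, 401.5980532164655, 202.87743092242115], [0.0, 0.0, 1.0]] [ 2.26917999 -0.77143943  0.28446516] [-0.41405986  0.28743879  1.01259094]
top [[461.2262359916977, 0.0, 319.14874623491147], [0.0, 461.2262359916977, 202.25821254916428], [0.0, 0.0, 1.0]] [ 2.10365562 -2.14274771  0.18701606] [0.00657039 0.51252137 1.36118487]
wrist [[309.70691628693146, 0.0, 319.1167017405624], [0.0, 309.70691628693146, 202.57436233058993], [0.0, 0.0, 1.0]] [-2.41816016 -1.60488222 -0.22224106] [-0.55032183 -0.03353198  0.37825401]
```

View pics/top0.png

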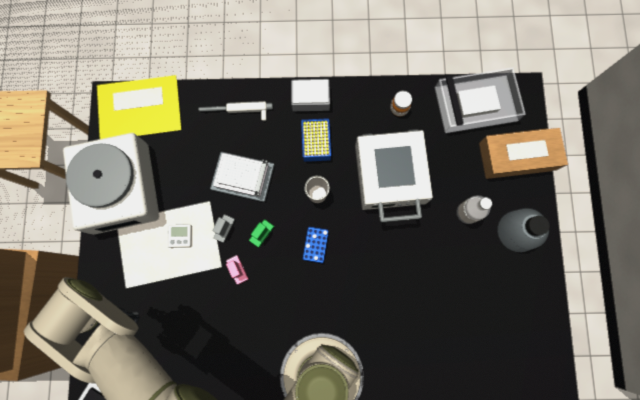

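View pics/side0.png

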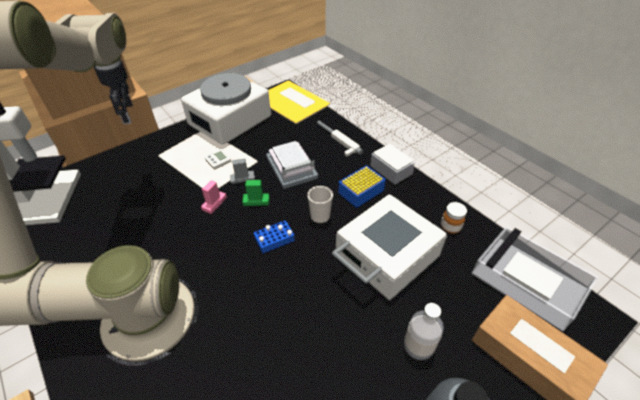

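View pics/wrist0.png

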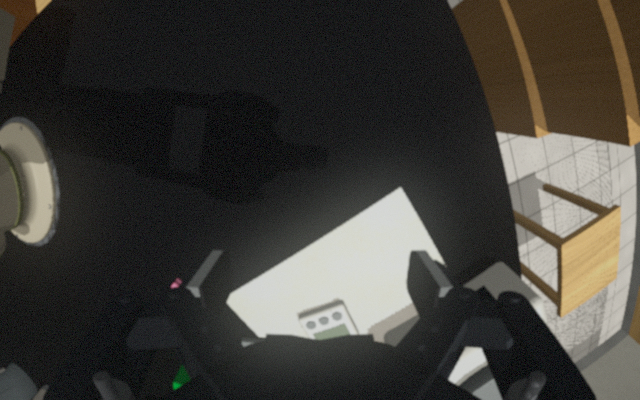

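The top view shows these candidates for the presser: grey (224,228), green (261,233) and pink (237,269). Grey matches the description. The sealer is at (242,176) and the incubator at (394,172), with its handle at (401,213). Next, closer crops.

Run:
```python
import cv2,numpy as np
a=cv2.imread("pics/top0.png"); b=cv2.imread("pics/side0.png")
c1=cv2.resize(a[145:255,195:285],None,fx=6,fy=6,interpolation=cv2.INTER_CUBIC)[:600]
cv2.imwrite("pics/c1.png",c1)
cv2.imwrite("pics/c2.png",cv2.resize(b[130:220,190:330],None,fx=5.5,fy=5.5,interpolation=cv2.INTER_CUBIC))
cv2.imwrite("pics/c3.png",cv2.resize(a[120:230,345:445],None,fx=5.4,fy=5.4,interpolation=cv2.INTER_CUBIC))
```

```text
(no output)
```

View pics/c1.png

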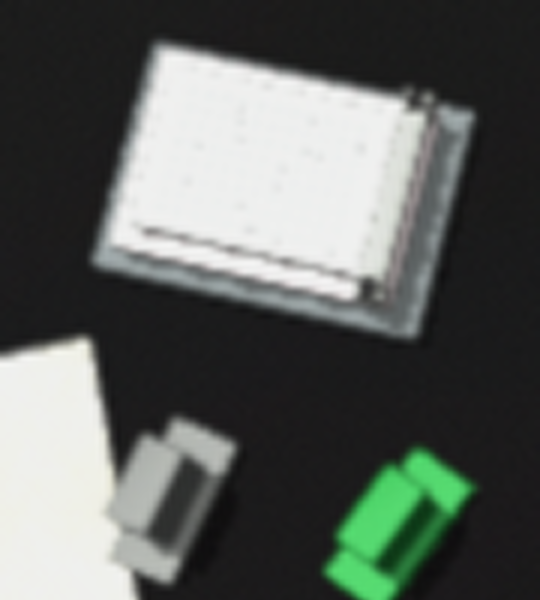

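View pics/c2.png

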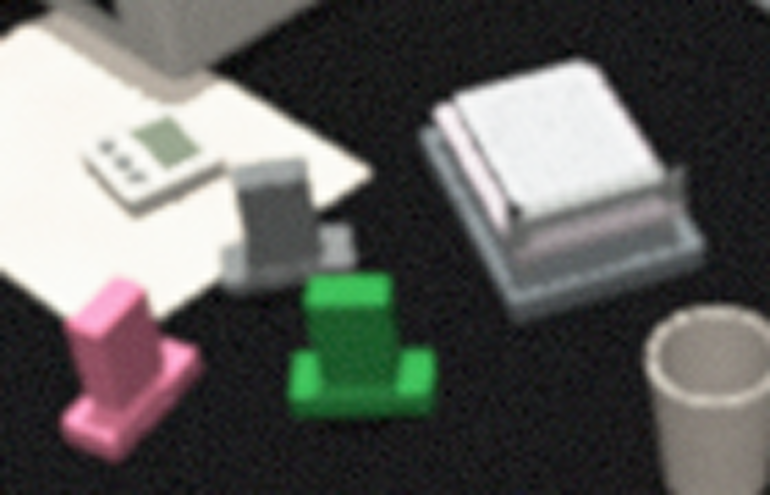

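View pics/c3.png

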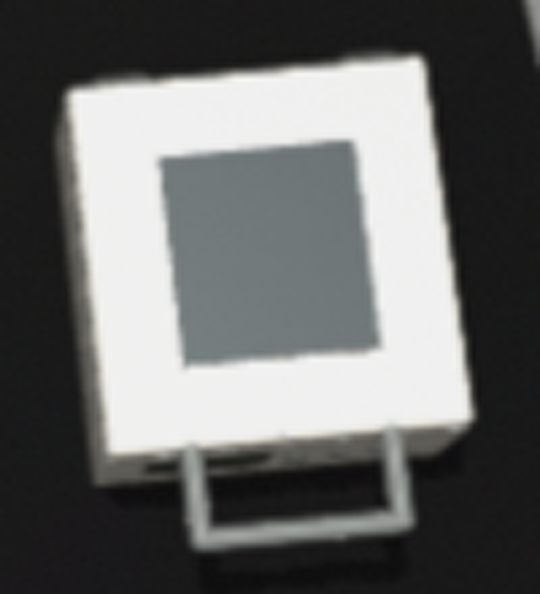

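Crop c1 shows the grey presser's grip top at about full-image (220,225), the film at about (240,174), and the clamp bar on its right (-y) end at about x=268. c2 confirms it is the grey, upright one. c3 shows the handle bar running (381,220) to (421,216).

```bash
cat > h.py <<'E'
import numpy as np,cv2
def pose(d):
    R=cv2.Rodrigues(np.asarray(d["rvec"],float))[0]; return R,np.asarray(d["tvec"],float).ravel()
def cloud(d):
    K=d["K"];R,t=pose(d);Z=d["depth"].astype(float);h,w=Z.shape
    u,v=np.meshgrid(np.arange(w),np.arange(h))
    c=np.stack([(u-K[0,2])/K[0,0]*Z,(v-K[1,2])/K[1,1]*Z,Z],-1)
    return (c-t)@R
def ray(d,pts,z):
    K=d["K"];R,t=pose(d);p=np.atleast_2d(np.asarray(pts,float))
    r=np.stack([(p[:,0]-K[0,2])/K[0,0],(p[:,1]-K[1,2])/K[1,1],np.ones(len(p))],-1)@R
    o=-R.T@t; return o+r*((z-o[2])/r[:,2])[:,None]
def rect(P):
    (c,s,a)=cv2.minAreaRect((P[:,:2]*1000).astype(np.float32)); return np.array(c)/1000,s,a
E
python3 - <<'E'
from h import *
for n in("top","side"):
    d=dict(np.load(n+"0.npz"));W=cloud(d);f=d["frame"].astype(int)
    X,Y,Z=W[...,0],W[...,1],W[...,2]
    def rep(name,m,zlo,zhi):
        m=m&(Z>zlo)&(Z<zhi)&(d["depth"]>0)
        m=cv2.morphologyEx(m.astype(np.uint8),cv2.MORPH_OPEN,np.ones((2,2)))
        k,l,st,ce=cv2.connectedComponentsWithStats(m)
        for i in range(1,k):
            if st[i,4]>20:
                P=W[l==i];c,s,a=rect(P);print(n,name,ce[i].round(1),st[i,4],"c",c.round(4),"s",np.round(s,1),"a",round(a,1),"z",np.median(P[:,2]).round(4),"mean",P[:,:2].mean(0).round(4))
    near=(abs(X-.6)<.4)&(abs(Y)<.5)
    sat=f.max(-1)-f.min(-1)
    box=np.zeros(Z.shape,bool)
    if n=="top": box[145:260,190:290]=1
    else: box[130:220,190:330]=1
    rep("gripTop",box&(sat<30),.072,.09)
    rep("film",box&(sat<30),.05,.066)
    rep("film",box&(sat<30),.064,.075)
    rep("base",box&(sat<30),.006,.03)
    b2=np.zeros(Z.shape,bool)
    if n=="top": b2[120:230,345:445]=1
    else: b2[190:300,325:450]=1
    rep("lid",b2,.088,.11)
    rep("handle",b2&(f.max(-1)<190),.085,.11)
E
```

```text
top gripTop [220.1 226.8] 128 c [0.4442 0.3009] s [38.6 44.3] a 63.2 z 0.0802 mean [0.4389 0.2919]
top film [240.1 174.3] 1066 c [0.4788 0.1161] s [490.9 132.1] a 44.6 z 0.0572 mean [0.6008 0.237 ]
top film [264.9 163.9] 21 c [0.6315 0.1618] s [ 9.1 17.2] a 67.9 z 0.0667 mean [0.6321 0.1611]
top film [262.8 173.2] 48 c [0.6045 0.1681] s [ 8.9 42.1] a 74.2 z 0.0666 mean [0.6035 0.1677]
top film [258.6 185.2] 22 c [0.5651 0.1805] s [ 7.5 28.2] a 83.9 z 0.0649 mean [0.5654 0.1799]
top base [252.  188.7] 419 c [0.6048 0.2362] s [175.7 126.9] a 76.0 z 0.0172 mean [0.5659 0.2076]
top base [225.9 230.2] 181 c [0.4395 0.292 ] s [35.7 79.8] a 64.3 z 0.0129 mean [0.4367 0.288 ]
top lid [395.7 170.9] 4871 c [ 0.4923 -0.2122] s [271.2 558. ] a 75.1 z 0.0968 mean [ 0.5939 -0.2325]
top handle [395.5 167.6] 1442 c [ 0.4524 -0.1698] s [146.8 482.8] a 67.4 z 0.0978 mean [ 0.6028 -0.2315]
top handle [401.3 214.7] 295 c [ 0.41   -0.1463] s [104.3 396.1] a 33.3 z 0.0941 mean [ 0.4649 -0.2463]
side gripTop [239.3 162.5] 101 c [ 0.2561 -0.1287] s [1128.6   45.6] a 66.0 z 0.082 mean [0.4407 0.2856]
side gr
[... 1200 characters left out ...]
] 322 c [ 0.2615 -0.0995] s [1184.8   85.6] a 73.0 z 0.0202 mean [0.4202 0.4181]
side base [291.9 175.5] 490 c [ 0.3798 -0.1976] s [1116.7  162.9] a 62.2 z 0.0209 mean [0.5734 0.1867]
side base [242.3 178.2] 174 c [ 0.2337 -0.1586] s [1054.6   79.3] a 65.0 z 0.0177 mean [0.4365 0.2764]
side base [320.9 218.2] 68 c [ 0.5415 -0.0134] s [23.1 55.2] a 67.4 z 0.0135 mean [ 0.5386 -0.0149]
side lid [389.4 238.5] 5198 c [ 0.3666 -0.3509] s [841.1 258.3] a 26.4 z 0.0993 mean [ 0.5889 -0.241 ]
side handle [392.3 233.7] 1430 c [ 0.3406 -0.3928] s [771.8 143.3] a 31.1 z 0.1006 mean [ 0.6029 -0.2367]
side handle [356.1 264. ] 434 c [ 0.3179 -0.4393] s [677.  135.1] a 49.6 z 0.0964 mean [ 0.468  -0.2472]
```

Run:
```python
from h import *
for n in("top","side"):
    d=dict(np.load(n+"0.npz"));W=cloud(d);f=d["frame"].astype(int)
    X,Y,Z=W[...,0],W[...,1],W[...,2]
    g=Z.copy().astype(np.float32); flat=(cv2.dilate(g,np.ones((3,3)))-cv2.erode(g,np.ones((3,3))))<.012
    def rep(name,m,op=0):
        m=(m&(d["depth"]>0)).astype(np.uint8)
        if op: m=cv2.morphologyEx(m,cv2.MORPH_OPEN,np.ones((op,op)))
        k,l,st,ce=cv2.connectedComponentsWithStats(m); i=1+st[1:,4].argmax();P=W[l==i];c,s,a=rect(P)
        print(n,name,ce[i].round(1),len(P),"c",c.round(4),"s",np.round(s,1),"a",round(a,1),"z",np.median(P[:,2]).round(4))
    nf=(X>.5)&(X<.72)&(Y>.12)&(Y<.36)
    rep("film",nf&(Z>.048)&(Z<.063)&(f.min(-1)>150))
    ni=(X>.38)&(X<.75)&(Y<-.08)&(Y>-.4)
    rep("lidtop",ni&(Z>.088)&(Z<.108)&(f.min(-1)>170))
    rep("window",ni&(Z>.088)&(Z<.108)&(f.max(-1)<170)&(X>.53))
    h=ni&(X<.49)&(Z>.08)&(Z<.11)&(f.min(-1)>80)&(f.max(-1)<200)
    rep("handle",h)
d=dict(np.load("top0.npz"))
# handle bar: crop px /5.4+offset
o=lambda p:np.array(p)/5.4+[345,120]
print(ray(d,[o((205,538)),o((402,520))],.098))
print("lid corners",ray(d,[o((70,90)),o((425,57)),o((470,418)),o((103,455))],.098))
```

```text
top film [238.9 173.2] 1046 c [0.6083 0.2422] s [130.6  90.9] a 77.2 z 0.0569
top lidtop [394.1 167.6] 3101 c [ 0.6084 -0.2292] s [210.7 199.6] a 4.4 z 0.0966
top window [394.4 166.3] 1390 c [ 0.6084 -0.2286] s [119.5 108.7] a 4.3 z 0.0979
top handle [399.3 215.3] 236 c [ 0.4697 -0.2399] s [ 46.3 121.4] a 3.4 z 0.0956
side film [288.7 153.7] 515 c [0.6104 0.2495] s [115.5  98.8] a 75.1 z 0.0604
side lidtop [391.5 236.4] 3306 c [ 0.6082 -0.2275] s [212.8 199.9] a 4.1 z 0.0991
side window [391.3 232.7] 1403 c [ 0.6079 -0.2282] s [119.5 108.6] a 4.6 z 0.1007
side handle [351.9 264.3] 318 c [ 0.4668 -0.2376] s [ 45.2 121.2] a 0.4 z 0.0977
[[ 0.44806384 -0.18826072  0.098     ]
 [ 0.45587695 -0.29500843  0.098     ]]
lid corners [[ 0.7020289  -0.12372859  0.098     ]
 [ 0.71725727 -0.32276161  0.098     ]
 [ 0.51127025 -0.33515277  0.098     ]
 [ 0.49463171 -0.13483505  0.098     ]]
```

```bash
cat >> h.py <<'E'
def plan(s,target,yawy):
    """shift in tool units and turn wz (units) to bring tool y's world heading to yawy (mod 180), tool down; also tilt fix"""
    from scipy.spatial.transform import Rotation as Ro
    R=np.array(s["tool_rot"]);p=np.array(s["position"])
    y0=np.degrees(np.arctan2(R[1,1],R[0,1]));dy=(yawy-y0+90)%180-90
    a=np.radians(y0+dy);y=np.array([np.cos(a),np.sin(a),0]);z=np.array([0,0,-1.]);G=np.stack([np.cross(y,z),y,z],1)
    rv=np.degrees(Ro.from_matrix(R.T@G).as_rotvec())/8
    print("pos",p.round(4),"yaw",y0.round(2),"dworld mm",((target-p)*1000).round(1),"tool units",(R.T@(target-p)/.05).round(3),"in new axes",(G.T@(target-p)/.05).round(3),"turn units",rv.round(3))
E
python3 - <<'E'
import rig; from rig import *
print([n for n in dir(rig) if not n.startswith('_')]); 
try: print(grasp_offset)
except Exception as e: print(e)
from h import *
s=observe(); plan(s,np.array([.4395,.292,.15]),64.3)
E
```

```text
['MotionError', 'close_job', 'get_image', 'grasp_offset', 'observe']
-0.0187
pos [0.2135 0.5067 0.2309] yaw 67.15 dworld mm [ 226.  -214.7  -80.9] tool units [-5.834 -2.199  1.618] in new axes [-5.936 -1.908  1.617] turn units [-0.008 -0.001  0.356]
```

```bash
python3 -m pendant '[60,-0.8,-0.3,0.1,0,0,0.36, 60,-0.85,-0.27,0.2,0,0,0, 60,-0.85,-0.27,0.25,0,0,0, 60,-0.85,-0.27,0.25,0,0,0, 60,-0.85,-0.27,0.25,0,0,0, 60,-0.85,-0.27,0.25,0,0,0, 60,-0.85,-0.27,0.25,0,0,0, 60,0,0,0,0,0,0, 60,0,0,0,0,0,0]' 40
python3 - <<'E'
from rig import *; from h import *
d=get_image("wrist");cv2.imwrite("pics/w1.png",d["frame"][:,:,::-1]);np.savez("w1.npz",**d)
d=get_image("top");cv2.imwrite("pics/t1.png",d["frame"][:,:,::-1])
plan(observe(),np.array([.4395,.292,.036]),64.3)
E
```

```text
time_s: 1.05
position: [0.4394, 0.2932, 0.1534]
tool_rot: [[-0.9, 0.436, -0.001], [0.436, 0.9, -0.0], [0.001, -0.001, -1.0]]
ft_force: [-0.0, -0.3, -0.7]
grip_width: 0.06
pos [0.4386 0.2944 0.1541] yaw 64.31 dworld mm [   0.9   -2.4 -118.1] tool units [-0.037 -0.036  2.361] in new axes [-0.037 -0.035  2.361] turn units [ 0.001 -0.001  0.002]
```

View pics/w1.png

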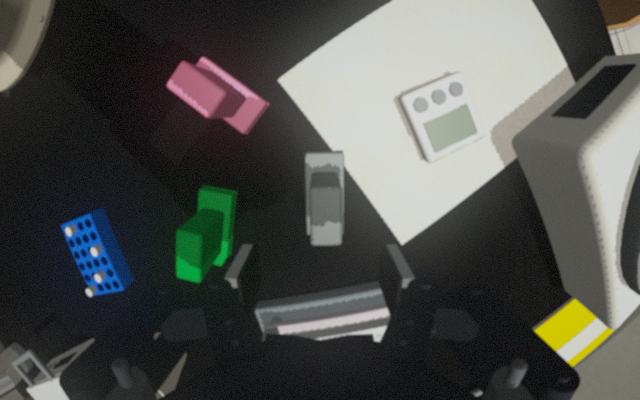

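The wrist view shows the grey presser square between the fingers: foot spanning (305-343, 152-246), grip at (325,198), fingers at (240,275) and (400,265). The sealer is below at (320,310). I'll check this against the fisheye rays.

```bash
cat >> h.py <<'E'
def fray(d,pts,z):
    K=d["K"];R,t=pose(d);p=np.atleast_2d(np.asarray(pts,float))
    x=(p[:,0]-K[0,2])/K[0,0];y=(p[:,1]-K[1,2])/K[1,1];th=np.hypot(x,y);k=np.sin(th)/np.maximum(th,1e-9)
    r=np.stack([x*k,y*k,np.cos(th)],-1)@R;o=-R.T@t
    return o+r*((z-o[2])/r[:,2])[:,None]
E
python3 - <<'E'
from h import *
d=dict(np.load("w1.npz"));c=cv2.resize(d["frame"][130:260,280:370,::-1],None,fx=4.5,fy=4.5,interpolation=cv2.INTER_CUBIC);cv2.imwrite("pics/w1c.png",c)
P=fray(d,[(306,152),(343,152),(342,246),(309,246)],.016);print(P.round(4),P.mean(0).round(4))
E
```

```text
[[0.3992 0.3002 0.016 ]
 [0.4137 0.3304 0.016 ]
 [0.4969 0.2911 0.016 ]
 [0.4827 0.2619 0.016 ]] [0.4481 0.2959 0.016 ]
```

View pics/w1c.png

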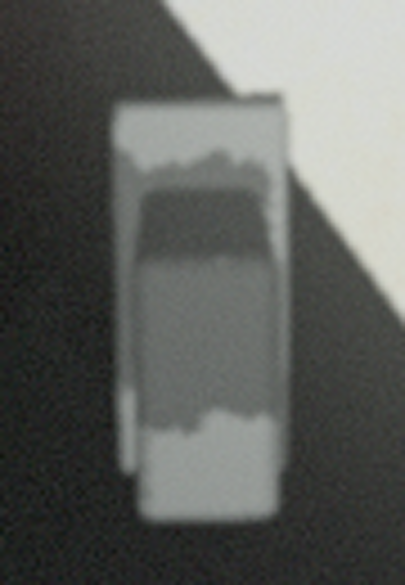

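Run:
```python
from h import *
d=dict(np.load("w1.npz"))
for P in (fray(d,[(305,152),(343.5,152),(344,235),(307.5,235)],.016),fray(d,[(310.4,187.5),(341,187.5),(342,246),(311,246)],.082)): print(P.round(4).tolist(),P.mean(0).round(4))
```

```text
[[0.3988, 0.2994, 0.016], [0.4139, 0.3308, 0.016], [0.4871, 0.2977, 0.016], [0.4716, 0.2658, 0.016]] [0.4428 0.2984 0.016 ]
[[0.4176, 0.2976, 0.082], [0.4271, 0.3171, 0.082], [0.4683, 0.299, 0.082], [0.4581, 0.2781, 0.082]] [0.4428 0.298  0.082 ]
```

```bash
python3 -m pendant '[60,-0.04,0.03,0.6,0,0,0, 60,0,0,0.7,0,0,0, 60,0,0,0.6,0,0,0, 60,0,0,0.35,0,0,0, 60,0,0,0.1,0,0,0, 60,0,0,0,0,0,0, 20,0,0,0,0,0,0, 15,0,0,0,0,0,0, 15,0,0,0,0,0,0, 15,0,0,0,0,0,0]' 40
python3 - <<'E'
from rig import *; from h import *
d=get_image("wrist");cv2.imwrite("pics/w2.png",d["frame"][:,:,::-1])
s=observe();print(s["position"],s["grip_width"],s["ft_force"])
E
```

```text
time_s: 2.15
position: [0.442, 0.2946, 0.0373]
tool_rot: [[-0.901, 0.434, 0.002], [0.434, 0.901, 0.001], [-0.001, 0.002, -1.0]]
ft_force: [-1.6, 2.1, 7.0]
grip_width: 0.0233
[0.44201899 0.29465822 0.03727193] 0.02349960830605666 [-1.10991929  2.86183226  7.18318037]
```

View pics/w2.png

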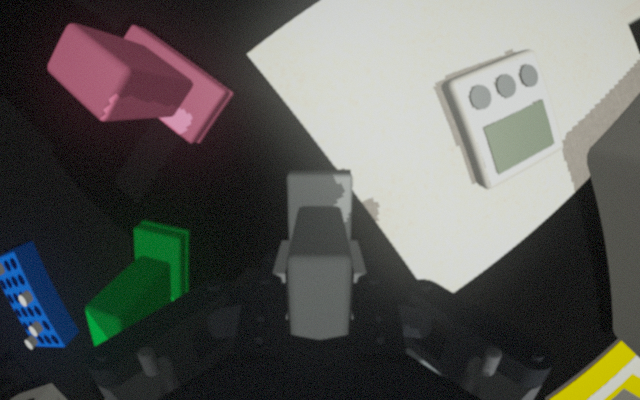

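The grip is closed at 23.5 mm around the presser, and the wrist view shows it at (320,280) between the pads. Lifting.

```bash
python3 -m pendant '[15,0,0,-0.2,0,0,0, 15,0,0,-0.6,0,0,0, 15,0,0,-0.7,0,0,0, 15,0,0,-0.5,0,0,0, 15,0,0,0,0,0,0, 15,0,0,0,0,0,0,15,0,0,0,0,0,0]'
python3 - <<'E'
from rig import *; from h import *
d=get_image("wrist");cv2.imwrite("pics/w3.png",d["frame"][:,:,::-1]);np.savez("w3.npz",**d)
d=get_image("top");cv2.imwrite("pics/t3.png",d["frame"][:,:,::-1]);np.savez("t3.npz",**d)
s=observe();print(s["position"],s["grip_width"],s["ft_force"])
plan(s,np.array([.607,.2385,.14]),76)
E
```

```text
time_s: 2.9
position: [0.4409, 0.2939, 0.1351]
tool_rot: [[-0.901, 0.434, -0.003], [0.434, 0.901, -0.001], [0.002, -0.002, -1.0]]
ft_force: [0.2, 0.3, -2.1]
grip_width: 0.0234
[0.44106475 0.29401913 0.13510683] 0.023692716897114725 [-0.01372131 -1.25334041 -0.96669246]
pos [0.4411 0.294  0.1351] yaw 64.27 dworld mm [165.9 -55.5   4.9] tool units [-3.471  0.441 -0.105] in new axes [-3.489 -0.275 -0.098] turn units [-0.013 -0.014 -1.467]
```

View pics/w3.png

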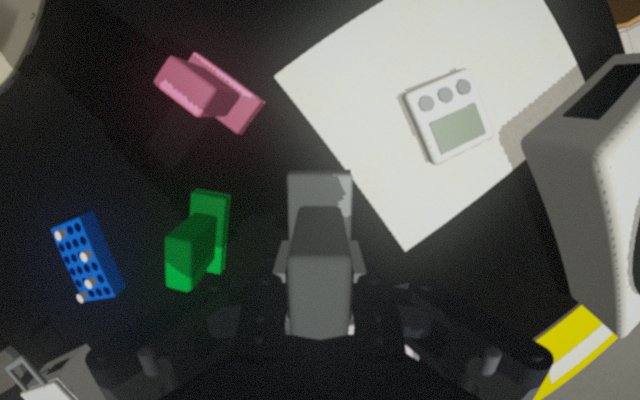

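View pics/t3.png

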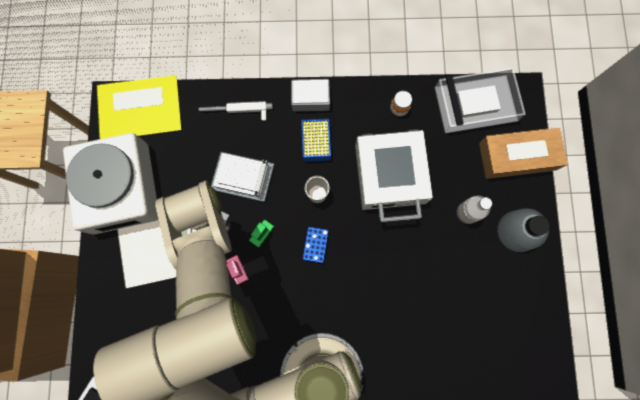

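Run:
```python
from h import *
d=dict(np.load("w3.npz"))
c=cv2.resize(d["frame"][160:350,270:370,::-1],None,fx=3.1,fy=3.1,interpolation=cv2.INTER_CUBIC);cv2.imwrite("pics/w3c.png",c)
R=np.array([[-.901,.434,0],[.434,.901,0],[0,0,-1]])
for P in (fray(d,[(290,254),(349,254),(352,338),(288,338)],.1798),fray(d,[(287,172),(350.5,172)],.1138)): print(((P-[.4411,.294,.135])@R*1000).round(1).tolist(),(P.mean(0)-[.4411,.294,.135])@R)
```

```text
[[24.9, -9.4, -44.8], [24.9, 11.0, -44.8], [-13.3, 13.9, -44.8], [-13.3, -11.9, -44.8]] [ 0.00580264  0.00089311 -0.0448    ]
[[41.8, -16.7, 21.2], [41.8, 17.4, 21.2]] [0.04182047 0.00035353 0.0212    ]
```

View pics/w3c.png

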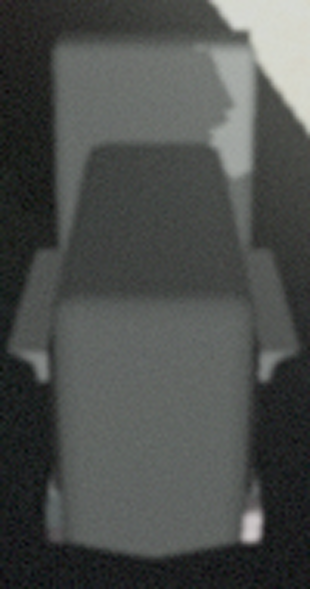

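```bash
python3 -m pendant '[15,0,0,-0.1,0,0,-0.74, 15,0,0,0,0,0,-0.73, 15,-0.4,-0.11,0,0,0,0, 15,-0.7,-0.2,0,0,0,0, 15,-0.8,-0.2,0,0,0,0, 15,-0.8,-0.2,0,0,0,0, 15,-0.5,-0.16,0,0,0,0, 15,-0.31,-0.1,0,0,0,0, 15,0,0,0,0,0,0, 15,0,0,0,0,0,0,15,0,0,0,0,0,0]'
python3 - <<'E'
from rig import *; from h import *
for n in("wrist","side"):
    d=get_image(n);cv2.imwrite(f"pics/{n}4.png",d["frame"][:,:,::-1]);np.savez(n+"4.npz",**d)
s=observe();print(s["position"],s["grip_width"],s["ft_force"])
plan(s,np.array([.5995,.2045,.0953]),76)
f=cv2.imread("pics/side4.png");cv2.imwrite("pics/side4c.png",cv2.resize(f[60:220,180:360],None,fx=3.7,fy=3.7))
E
```

```text
time_s: 4.1
position: [0.5993, 0.2055, 0.141]
tool_rot: [[-0.971, 0.241, -0.001], [0.241, 0.971, 0.0], [0.001, -0.0, -1.0]]
ft_force: [-0.5, 0.3, -2.1]
grip_width: 0.0235
[0.59949941 0.20550742 0.14138787] 0.023617701788225365 [ 0.55557931  0.75879143 -1.9665078 ]
pos [0.5995 0.2055 0.1414] yaw 76.09 dworld mm [  0.   -1.  -46.1] tool units [-0.005 -0.02   0.922] in new axes [-0.005 -0.02   0.922] turn units [-0.    -0.002  0.011]
```

View pics/wrist4.png

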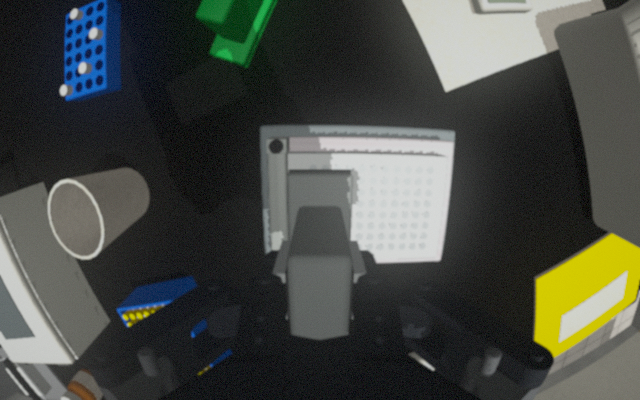

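View pics/side4c.png

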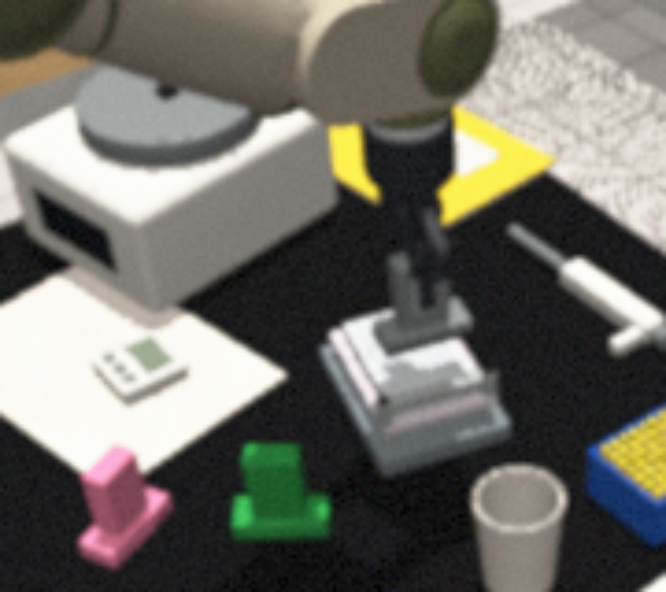

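Run:
```python
from h import *
d=dict(np.load("wrist4.npz"))
c=cv2.resize(d["frame"][115:275,250:465,::-1],None,fx=3.7,fy=3.7,interpolation=cv2.INTER_CUBIC);cv2.imwrite("pics/w4c.png",c)
```

```text
(no output)
```

View pics/w4c.png

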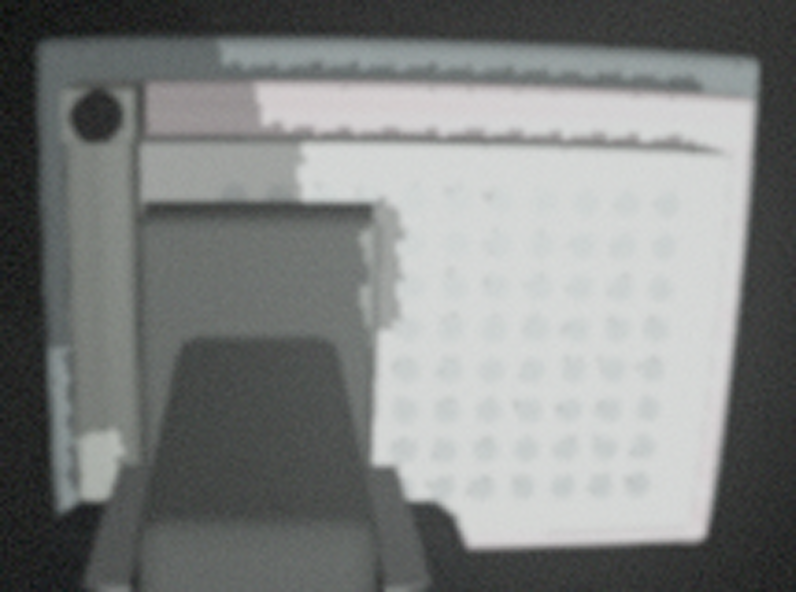

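Run:
```python
from h import *
d=dict(np.load("wrist4.npz"))
R=np.array([[-.971,.241,0],[.241,.971,0],[0,0,-1]]);T=np.array([.5994,.2055,.0])
o=lambda p:np.array(p)/3.7+[250,115]
P=fray(d,[o(p) for p in [(140,140),(725,152),(703,540),(470,547)]],.058)
print(((P-T)@R*1000).round(1).tolist()); print(P.round(4).tolist())
# clamp top inner edge and foot edges
P=fray(d,[o((137,140)),o((135,450))],.068);print(((P-T)@R*1000).round(1).tolist())
P=fray(d,[o((140,207)),o((375,207)),o((375,440))],.104+.016);print("foot",((P-T)@R*1000).round(1).tolist())
```

```text
[[44.8, -21.9, -58.0], [44.3, 98.8, -58.0], [-44.7, 104.2, -58.0], [-44.3, 48.4, -58.0]]
[[0.5507, 0.1951, 0.058], [0.5802, 0.312, 0.058], [0.6679, 0.2959, 0.058], [0.654, 0.2418, 0.058]]
[[46.0, -21.4, -68.0], [-16.6, -23.5, -68.0]]
foot [[42.2, -15.7, -120.0], [42.2, 18.2, -120.0], [6.2, 19.2, -120.0]]
```

Measured in the tool frame: film centred across the foot (±44.6 mm), clamp face 22 mm on the -y side, film end at +101 mm. The presser is therefore at film (≈0, -36 mm). Lowering to just above contact.

```bash
python3 -m pendant '[15,0,0,0.3,0,0,0, 15,0,0,0.35,0,0,0, 15,0,0,0.2,0,0,0, 15,0,0,0.06,0,0,0, 15,0,0,0,0,0,0, 15,0,0,0,0,0,0]'
python3 - <<'E'
from rig import *
for i in range(1):
    s=observe();print(s["position"],s["ft_force"],s["grip_width"])
E
python3 -m pendant '[15,0,0,0.04,0,0,0, 15,0,0,0,0,0,0]'
python3 -m pendant '[15,0,0,0.04,0,0,0, 15,0,0,0,0,0,0]'
```

```text
time_s: 4.8
position: [0.6006, 0.205, 0.0966]
tool_rot: [[-0.97, 0.241, 0.001], [0.241, 0.97, 0.0], [-0.001, 0.001, -1.0]]
ft_force: [0.1, -0.5, -1.4]
grip_width: 0.0234
[0.60056491 0.20498513 0.09662037] [ 0.1417531  -0.45967493 -1.43825478] 0.02336626675497614
time_s: 5.0
position: [0.6006, 0.2049, 0.0943]
tool_rot: [[-0.97, 0.241, 0.001], [0.241, 0.97, 0.0], [-0.001, 0.001, -1.0]]
ft_force: [0.4, -0.2, -0.5]
grip_width: 0.0237
time_s: 5.2
position: [0.6005, 0.2049, 0.0921]
tool_rot: [[-0.97, 0.241, 0.001], [0.241, 0.97, 0.0], [-0.001, 0.0, -1.0]]
ft_force: [0.1, -0.1, 1.8]
grip_width: 0.0235
```

```bash
python3 -m pendant '[15,0,0,0.04,0,0,0, 15,0,0,0,0,0,0]'
python3 -m pendant '[15,0,0,0.02,0,0,0, 15,0,0,0,0,0,0]'
```

```text
time_s: 5.4
position: [0.6005, 0.2049, 0.09]
tool_rot: [[-0.97, 0.241, 0.001], [0.241, 0.97, 0.0], [-0.001, 0.0, -1.0]]
ft_force: [1.2, 2.1, 2.4]
grip_width: 0.0235
time_s: 5.6
position: [0.6005, 0.2049, 0.0891]
tool_rot: [[-0.97, 0.241, 0.001], [0.241, 0.97, 0.0], [-0.001, 0.0, -1.0]]
ft_force: [0.7, 1.2, 3.8]
grip_width: 0.0234
```

```bash
python3 -m pendant '[15,0,0.03,0,0,0,0, 15,0,0.06,0,0,0,0, 15,0,0.06,0,0,0,0, 15,0,0.06,0,0,0,0, 15,0,0.06,0,0,0,0, 15,0,0.06,0,0,0,0, 15,0,0.06,0,0,0,0, 15,0,0.06,0,0,0,0]'
```

```text
time_s: 6.4
position: [0.6057, 0.2269, 0.0888]
tool_rot: [[-0.97, 0.241, -0.0], [0.241, 0.97, -0.0], [0.0, -0.0, -1.0]]
ft_force: [-0.7, -2.9, 4.1]
grip_width: 0.0235
```

```bash
python3 -m pendant '[15,0,0.05,0,0,0,0, 15,0,0.05,0,0,0,0, 15,0,0.05,0,0,0,0, 15,0,0.05,0,0,0,0, 15,0,0.05,0,0,0,0, 15,0,0.05,0,0,0,0, 15,0,0.05,0,0,0,0, 15,0,0.05,0,0,0,0, 15,0,0.05,0,0,0,0, 15,0,0.05,0,0,0,0, 15,0,0.05,0,0,0,0,15,0,0.05,0,0,0,0]'
python3 -m pendant '[15,0,0.06,0,0,0,0, 15,0,0.06,0,0,0,0, 15,0,0.06,0,0,0,0, 15,0,0.06,0,0,0,0, 15,0,0.06,0,0,0,0, 15,0,0.06,0,0,0,0, 15,0,0.06,0,0,0,0, 15,0,0.03,0,0,0,0, 15,0,0,0,0,0,0]'
```

```text
time_s: 7.6
position: [0.6129, 0.256, 0.0888]
tool_rot: [[-0.97, 0.241, -0.0], [0.241, 0.97, 0.0], [0.0, -0.0, -1.0]]
ft_force: [-0.9, -2.3, 3.9]
grip_width: 0.0234
time_s: 8.5
position: [0.6184, 0.278, 0.0889]
tool_rot: [[-0.97, 0.241, 0.0], [0.241, 0.97, 0.001], [-0.0, 0.001, -1.0]]
ft_force: [0.0, -0.9, 2.9]
grip_width: 0.0238
```

```bash
python3 -m pendant '[15,0,0.06,0,0,0,0, 15,0,0,0,0,0,0, 15,0,0,0,0,0,0]'
python3 - <<'E'
from rig import *; from h import *
for n in("wrist","side"):
    d=get_image(n);cv2.imwrite(f"pics/{n}5.png",d["frame"][:,:,::-1])
f=cv2.imread("pics/side5.png");cv2.imwrite("pics/side5c.png",cv2.resize(f[60:220,180:360],None,fx=3.7,fy=3.7))
E
```

```text
time_s: 8.8
position: [0.6191, 0.2808, 0.0889]
tool_rot: [[-0.97, 0.241, 0.0], [0.241, 0.97, 0.001], [-0.0, 0.001, -1.0]]
ft_force: [-0.4, -0.3, 4.4]
grip_width: 0.0235
```

View pics/wrist5.png

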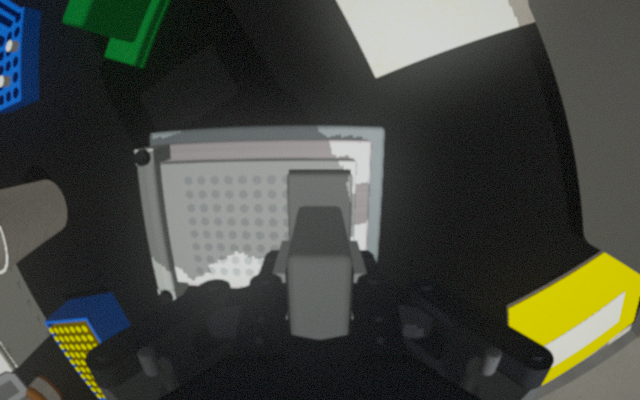

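View pics/side5c.png

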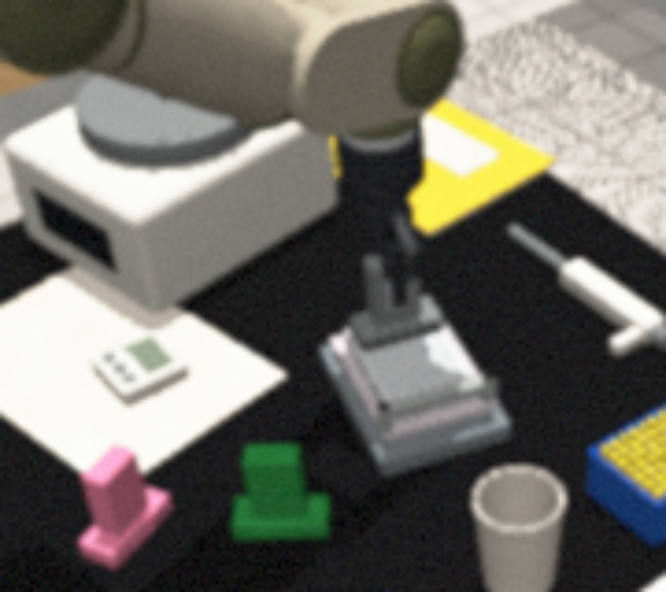

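The foot's edge is flush with the plate end (col ~352), square to it and at about 6 N. Lifting and returning to the original spot.

```bash
python3 -m pendant '[15,0,0,-0.2,0,0,0, 15,0,0,-0.5,0,0,0, 15,0,0,-0.4,0,0,0, 15,0,0,0,0,0,0.74, 15,0,0,0,0,0,0.73, 15,0,0,0,0,0,0]'
python3 - <<'E'
from rig import *; from h import *
plan(observe(),np.array([.441,.294,.0375]),64.3)
E
```

```text
time_s: 9.5
position: [0.6185, 0.2806, 0.1435]
tool_rot: [[-0.901, 0.435, -0.002], [0.435, 0.901, 0.0], [0.002, -0.001, -1.0]]
ft_force: [0.2, -0.5, -2.6]
grip_width: 0.0234
pos [0.6185 0.2806 0.1435] yaw 64.23 dworld mm [-177.5   13.4 -106. ] tool units [ 3.31  -1.301  2.126] in new axes [ 3.315 -1.299  2.12 ] turn units [-0.005 -0.011 -0.009]
```

```bash
python3 -m pendant '[15,0.41,-0.16,0,0,0,0, 15,0.7,-0.28,0,0,0,0, 15,0.7,-0.28,0,0,0,0, 15,0.7,-0.28,0,0,0,0, 15,0.5,-0.2,0,0,0,0, 15,0.3,-0.1,0,0,0,0, 15,0,0,0.5,0,0,0, 15,0,0,0.7,0,0,0, 15,0,0,0.6,0,0,0, 15,0,0,0.2,0,0,0, 15,0,0,0,0,0,0, 15,0,0,0,0,0,0]'
python3 - <<'E'
from rig import *; from h import *
plan(observe(),np.array([.441,.294,.0375]),64.3)
E
```

```text
time_s: 10.7
position: [0.4424, 0.2941, 0.0449]
tool_rot: [[-0.901, 0.433, 0.002], [0.433, 0.901, 0.001], [-0.001, 0.001, -1.0]]
ft_force: [-0.4, 0.6, -1.0]
grip_width: 0.0234
pos [0.4424 0.2941 0.0449] yaw 64.32 dworld mm [-1.4 -0.1 -7.4] tool units [ 0.025 -0.014  0.149] in new axes [ 0.024 -0.014  0.149] turn units [0.009 0.008 0.003]
```

```bash
python3 -m pendant '[15,0,0,0.08,0,0,0, 15,0,0,0.06,0,0,0, 15,0,0,0.0,0,0,0, 15,0,0,0,0,0,0]'
```

```text
time_s: 11.1
position: [0.4421, 0.294, 0.0373]
tool_rot: [[-0.901, 0.434, 0.001], [0.434, 0.901, 0.001], [-0.001, 0.001, -1.0]]
ft_force: [-0.1, 1.2, 0.8]
grip_width: 0.0236
```

```bash
python3 -m pendant '[35,0,0,0,0,0,0, 60,0,0,0,0,0,0, 60,0,0,0,0,0,0, 60,0,0,0,0,0,0, 60,0,0,0,0,0,0, 60,0,0,-0.3,0,0,0, 60,0,0,-0.7,0,0,0, 60,0,0,-0.9,0,0,0, 60,0,0,-0.7,0,0,0,60,0,0,-0.4,0,0,0,60,0,0,0,0,0,0]'
python3 - <<'E'
from rig import *; from h import *
d=get_image("wrist");cv2.imwrite("pics/w6.png",d["frame"][:,:,::-1])
d=get_image("side");cv2.imwrite("pics/s6.png",d["frame"][:,:,::-1])
plan(observe(),np.array([.4538,-.2395,.2]),4.4)
E
```

```text
time_s: 12.2
position: [0.4427, 0.2943, 0.1897]
tool_rot: [[-0.901, 0.434, 0.005], [0.434, 0.901, 0.002], [-0.004, 0.004, -1.0]]
ft_force: [-0.7, -0.3, -0.4]
grip_width: 0.0598
pos [0.4415 0.2937 0.1864] yaw 64.27 dworld mm [  12.3 -533.2   13.6] tool units [-4.852 -9.499 -0.271] in new axes [-10.652  -0.572  -0.273] turn units [-3.000e-03 -1.000e-03  7.483e+00]
```

View pics/w6.png

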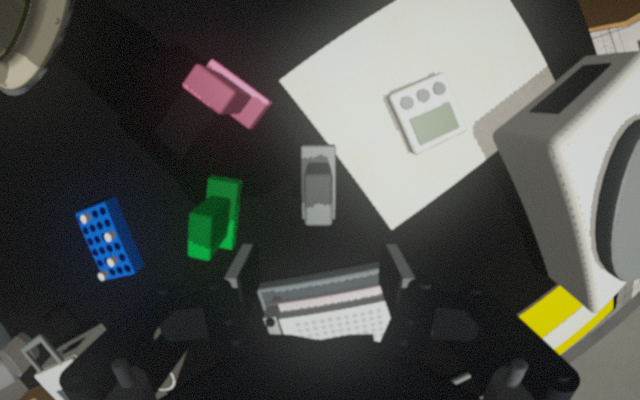

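View pics/s6.png

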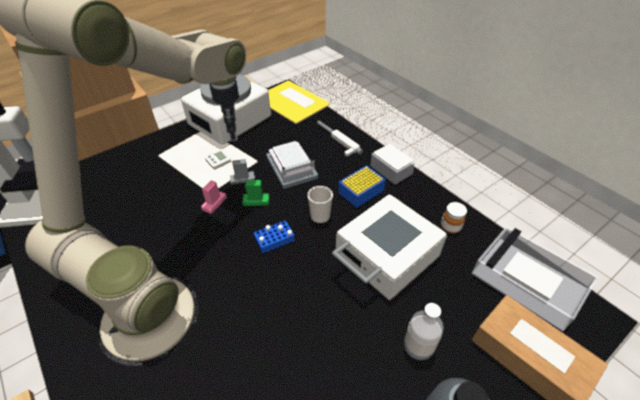

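The presser (319,185 in wrist; 240,172 in side) stands upright and free where it was. Moving to the lid handle.

```bash
python3 -m pendant '[60,0,0,-0.2,0,0,0.9, 60,0,0,0,0,0,0.94, 60,0,0,0,0,0,0.94, 60,0,0,0,0,0,0.94, 60,0,0,0,0,0,0.94, 60,0,0,0,0,0,0.94, 60,0,0,0,0,0,0.94, 60,0,0,0,0,0,0.94, 60,0,0,0,0,0,0]'
python3 -m pendant '[60,-0.5,0,0,0,0,0, 60,-0.9,0,0,0,0,0, 60,-0.9,0,0,0,0,0, 60,-0.9,0,0,0,0,0, 60,-0.9,0,0,0,0,0, 60,-0.9,0,0,0,0,0, 60,-0.9,0,0,0,0,0, 60,-0.9,0,0,0,0,0, 60,-0.9,0,0,0,0,0, 60,-0.9,0,0,0,0,0, 60,-0.8,-0.3,0,0,0,0, 60,-0.6,-0.2,0,0,0,0]'
python3 -m pendant '[60,-0.4,0,0,0,0,0, 60,0,0,0,0,0,0,60,0,0,0,0,0,0]'
python3 - <<'E'
from rig import *; from h import *
d=get_image("wrist");cv2.imwrite("pics/w7.png",d["frame"][:,:,::-1]);np.savez("w7.npz",**d)
plan(observe(),np.array([.4538,-.2395,.2]),4.4)
E
```

```text
time_s: 13.2
position: [0.4412, 0.2936, 0.1953]
tool_rot: [[-0.076, 0.997, -0.003], [0.997, 0.076, -0.001], [-0.001, -0.003, -1.0]]
ft_force: [-0.9, -0.1, -0.7]
grip_width: 0.06
time_s: 14.4
position: [0.4545, -0.2088, 0.1957]
tool_rot: [[-0.08, 0.997, -0.002], [0.997, 0.08, 0.001], [0.001, -0.002, -1.0]]
ft_force: [-0.2, -0.2, -0.3]
grip_width: 0.06
time_s: 14.7
position: [0.4572, -0.2258, 0.1963]
tool_rot: [[-0.079, 0.997, -0.001], [0.997, 0.079, 0.001], [0.001, -0.001, -1.0]]
ft_force: [1.2, 0.4, -0.0]
grip_width: 0.06
pos [ 0.4572 -0.2254  0.1965] yaw 4.54 dworld mm [ -3.4 -14.1   3.5] tool units [-0.276 -0.09  -0.071] in new axes [-0.276 -0.089 -0.07 ] turn units [-0.004 -0.007  0.018]
```

View pics/w7.png

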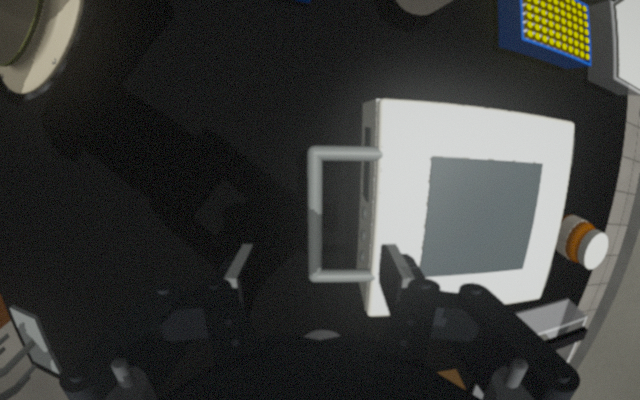

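Run:
```python
from h import *
d=dict(np.load("w7.npz"))
R=np.array([[-.079,.997,0],[.997,.079,0],[0,0,-1]]);T=np.array([.4572,-.2256,.0])
P=fray(d,[(316,153),(314,278)],.094);print(P.round(4),((P-T)@R*1000).round(1),P.mean(0))
P=fray(d,[(379,98),(574,123),(541,304)],.098);print(P.round(4))
```

```text
[[ 0.4503 -0.184   0.094 ]
 [ 0.4569 -0.295   0.094 ]] [[ 42.   -3.6 -94. ]
 [-69.1  -5.8 -94. ]] [ 0.45356906 -0.23946543  0.094     ]
[[ 0.4953 -0.1361  0.098 ]
 [ 0.7014 -0.1216  0.098 ]
 [ 0.723  -0.3253  0.098 ]]
```

```bash
python3 -m pendant '[40,-0.28,-0.09,0,0,0,0, 40,0,0,0.3,0,0,0, 40,0,0,0.6,0,0,0, 40,0,0,0.6,0,0,0, 40,0,0,0.5,0,0,0, 40,0,0,0.3,0,0,0, 40,0,0,0.14,0,0,0, 40,0,0,0,0,0,0, 40,0,0,0,0,0,0]'
python3 - <<'E'
from rig import *; from h import *
d=get_image("wrist");cv2.imwrite("pics/w8.png",d["frame"][:,:,::-1])
plan(observe(),np.array([.4537,-.2395,.0733]),4.0)
E
```

```text
time_s: 15.65
position: [0.454, -0.2411, 0.0756]
tool_rot: [[-0.078, 0.997, 0.001], [0.997, 0.078, -0.001], [-0.001, 0.001, -1.0]]
ft_force: [-0.4, -0.4, 0.8]
grip_width: 0.04
pos [ 0.454  -0.2411  0.0757] yaw 4.46 dworld mm [-0.3  1.6 -2.4] tool units [ 0.033 -0.003  0.049] in new axes [ 0.033 -0.004  0.049] turn units [0.009 0.009 0.057]
```

View pics/w8.png

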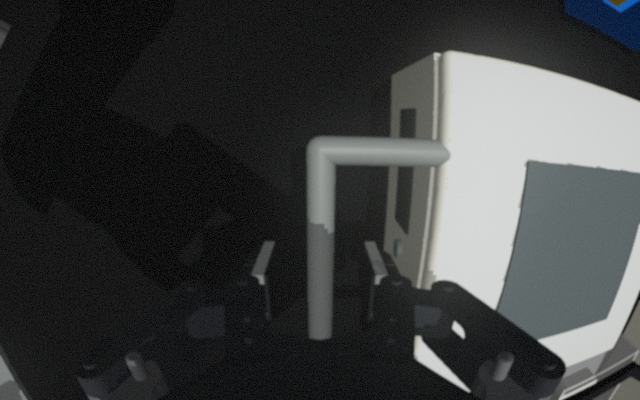

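The bar (col 320) lies midway between the pads (265, 375). Closing.

```bash
python3 -m pendant '[20,0,0,0.03,0,0,0, 5,0,0,0,0,0,0, 5,0,0,0,0,0,0, 5,0,0,0,0,0,0, 5,0,0,0,0,0,0]' 40
python3 - <<'E'
import numpy as np
H=np.array([.7125,.086]);
for p0 in [(.4539,.0742)]:
  pass
# increments of bar along lid-radial (x) and z per angle; incubator yaw 4.4
prev=None
for a in range(0,64,4):
    t=np.radians(a);x=-.26*np.cos(t)+.006*np.sin(t);z=.26*np.sin(t)+.006*np.cos(t)
    if prev is not None: print(a,"dy units",round((x-prev[0])/.05,3),"dz units",round(-(z-prev[1])/.05,3),"x,z",round(x,4),round(z+.086,4))
    prev=(x,z)
E
```

```text
time_s: 16.2
position: [0.4543, -0.241, 0.0738]
tool_rot: [[-0.077, 0.997, 0.002], [0.997, 0.077, -0.001], [-0.001, 0.002, -1.0]]
ft_force: [4.6, 2.1, 2.0]
grip_width: 0.0108
4 dy units 0.021 dz units -0.362 x,z -0.2589 0.1101
8 dy units 0.046 dz units -0.36 x,z -0.2566 0.1281
12 dy units 0.071 dz units -0.356 x,z -0.2531 0.1459
16 dy units 0.096 dz units -0.35 x,z -0.2483 0.1634
20 dy units 0.12 dz units -0.343 x,z -0.2423 0.1806
24 dy units 0.144 dz units -0.333 x,z -0.2351 0.1972
28 dy units 0.167 dz units -0.323 x,z -0.2267 0.2134
32 dy units 0.189 dz units -0.31 x,z -0.2173 0.2289
36 dy units 0.21 dz units -0.296 x,z -0.2068 0.2437
40 dy units 0.23 dz units -0.281 x,z -0.1953 0.2577
44 dy units 0.249 dz units -0.264 x,z -0.1829 0.2709
48 dy units 0.267 dz units -0.246 x,z -0.1695 0.2832
52 dy units 0.283 dz units -0.227 x,z -0.1553 0.2946
56 dy units 0.299 dz units -0.207 x,z -0.1404 0.3049
60 dy units 0.312 dz units -0.185 x,z -0.1248 0.3142
```

```bash
python3 -m pendant '[5,0,0.01,-0.18,0,0,0, 5,0,0.01,-0.18,0,0,0, 5,0,0.02,-0.18,0,0,0, 5,0,0.02,-0.18,0,0,0, 5,0,0.07,-0.36,0,0,0, 5,0,0,0,0,0,0]'
python3 - <<'E'
from rig import *; from h import *
d=get_image("side");cv2.imwrite("pics/s9.png",d["frame"][:,:,::-1])
E
```

```text
time_s: 16.8
position: [0.4617, -0.2404, 0.1289]
tool_rot: [[-0.078, 0.997, 0.004], [0.997, 0.078, -0.001], [-0.002, 0.004, -1.0]]
ft_force: [9.3, 0.9, -5.6]
grip_width: 0.0108
```

View pics/s9.png

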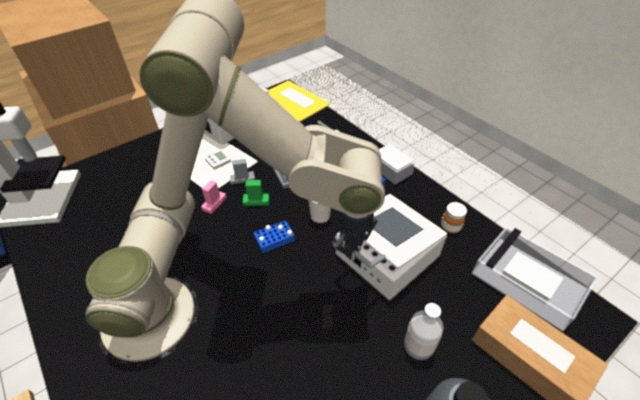

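```bash
python3 -m pendant '[5,0,0.115,-0.35,0,0,0, 5,0,0.13,-0.34,0,0,0, 5,0,0.145,-0.33,0,0,0, 5,0,0.17,-0.32,0,0,0, 5,0,0.19,-0.31,0,0,0, 5,0,0,0,0,0,0]'
```

```text
time_s: 17.45
position: [0.4967, -0.2377, 0.2114]
tool_rot: [[-0.077, 0.997, -0.002], [0.997, 0.077, -0.002], [-0.001, -0.002, -1.0]]
ft_force: [-8.2, -1.8, 3.0]
grip_width: 0.0103
```

```bash
python3 -m pendant '[5,0,0.2,-0.3,0,0,0, 5,0,0.23,-0.28,0,0,0, 5,0,0.25,-0.265,0,0,0, 5,0,0.265,-0.245,0,0,0, 5,0,0,0,0,0,0]'
python3 - <<'E'
from rig import *; s=observe(); print(s["q"].round(1),s["ft_force"].round(1))
E
```

```text
time_s: 17.95
position: [0.5438, -0.2342, 0.2668]
tool_rot: [[-0.077, 0.997, -0.002], [0.997, 0.077, -0.003], [-0.002, -0.002, -1.0]]
ft_force: [-13.0, -0.4, 11.9]
grip_width: 0.0099
[-34.7  25.   63.3  -0.2  91.7 -39.1] [-13.   -0.4  11.9]
```

```bash
python3 -m pendant '[5,0,-0.04,-0.04,0,0,0, 5,0,0,0,0,0,0]'
python3 - <<'E'
from rig import *; from h import *
for n in("wrist","side","top"):
    d=get_image(n);cv2.imwrite(f"pics/{n}10.png",d["frame"][:,:,::-1]);np.savez(n+"10.npz",**d)
f=cv2.imread("pics/side10.png");cv2.imwrite("pics/side10c.png",cv2.resize(f[150:310,310:460],None,fx=3.7,fy=3.7))
E
```

```text
time_s: 18.15
position: [0.5421, -0.2343, 0.2656]
tool_rot: [[-0.077, 0.997, -0.002], [0.997, 0.077, 0.0], [0.0, -0.002, -1.0]]
ft_force: [-0.1, -3.5, -3.8]
grip_width: 0.0105
```

View pics/wrist10.png

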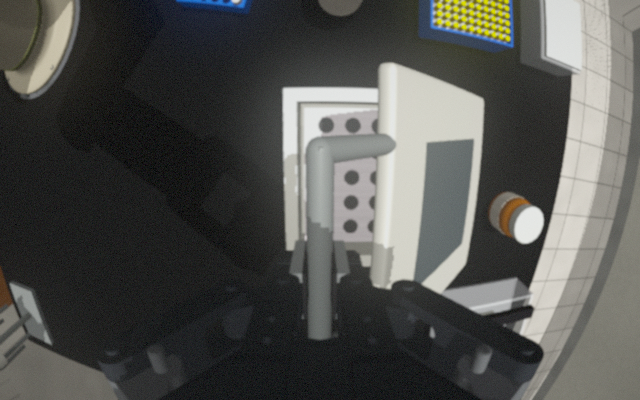

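View pics/side10c.png

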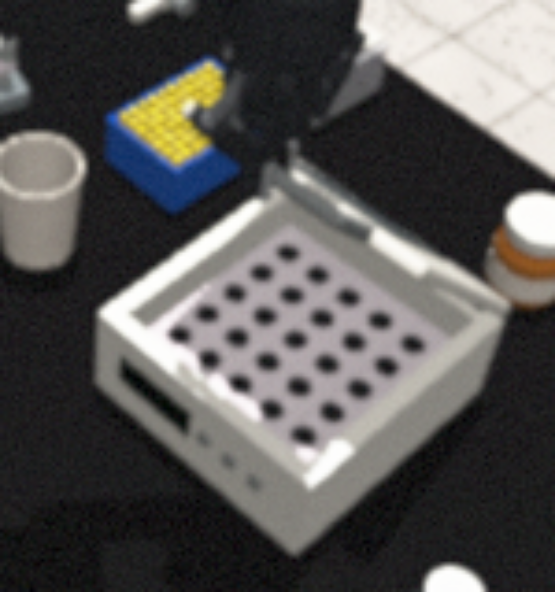

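The lid is up by about 48°, with the bar (col 320) still between the pads and clear of the lid. The last 12° next.

```bash
python3 -m pendant '[5,0,0.14,-0.115,0,0,0, 5,0,0.14,-0.115,0,0,0, 5,0,0.15,-0.105,0,0,0, 5,0,0.15,-0.105,0,0,0, 5,0,0.15,-0.095,0,0,0, 5,0,0.15,-0.095,0,0,0, 5,0,0,0,0,0,0, 5,0,0,0,0,0,0]'
python3 - <<'E'
from rig import *; from h import *
s=observe();p=s["position"];print(p,s["ft_force"])
x=(p[0]-.7125)/.997;z=p[2]+.0187-.086;print("r",np.hypot(x,z),"ang",np.degrees(np.arctan2(z,-x))-1.32)
for n in("wrist","side","top"):
    d=get_image(n);cv2.imwrite(f"pics/{n}11.png",d["frame"][:,:,::-1]);np.savez(n+"11.npz",**d)
E
```

```text
time_s: 19.1
position: [0.586, -0.2309, 0.2979]
tool_rot: [[-0.077, 0.997, -0.001], [0.997, 0.077, -0.001], [-0.001, -0.001, -1.0]]
ft_force: [-1.8, -3.4, 1.4]
grip_width: 0.01
[ 0.58596344 -0.23093167  0.29792393] [-1.77165191 -3.36208981  1.42182814]
r 0.26324019716752073 ang 59.85506362202974
```

View pics/top11.png

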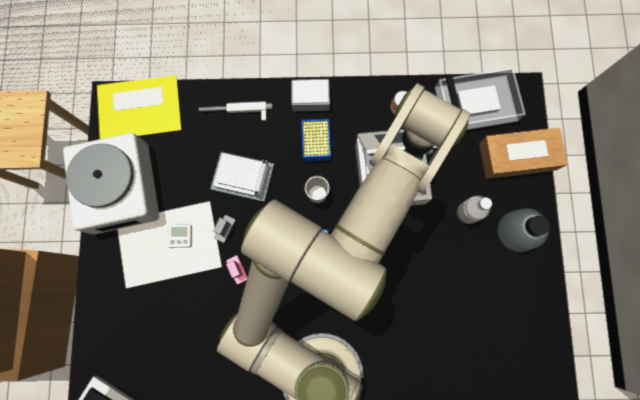

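View pics/wrist11.png

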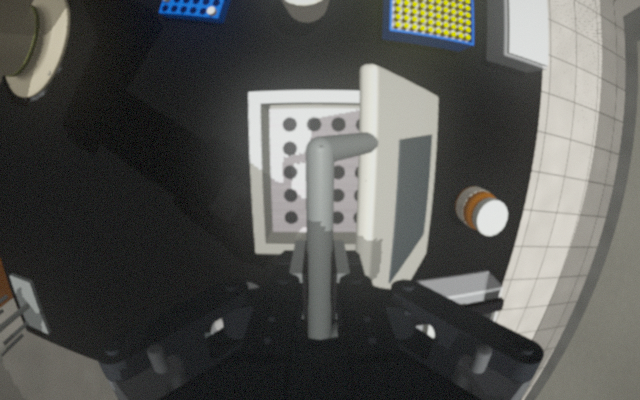

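Run:
```python
from h import *
d=dict(np.load("wrist11.npz"));K=d["K"];R,t=pose(d)
v,u=np.mgrid[100:240:3,390:428:2];D=d["depth"][v,u].ravel()
x=(u.ravel()-K[0,2])/K[0,0];y=(v.ravel()-K[1,2])/K[1,1];th=np.hypot(x,y)
r=np.stack([x/th*np.tan(th),y/th*np.tan(th),np.ones_like(x)],-1)
P=((r*D[:,None])-t)@R;P=P[D>0]
for _ in range(4):
    c=np.median(P,0) if _==0 else P.mean(0);U,S,V=np.linalg.svd(P-c);n=V[2];e=abs((P-c)@n);P=P[e<max(.004,2*e.std())]
n*=np.sign(n[2]);print(len(P),c,n,"tilt",np.degrees(np.arccos(n[2])),"resid",((P-c)@n).std(),"hinge side check",P.min(0),P.max(0))
d=dict(np.load("side11.npz"));W=cloud(d);np.save
s=d["frame"][60:310,200:460,::-1];cv2.imwrite("pics/side11c.png",cv2.resize(s,None,fx=2.3,fy=2.3))
```

```text
888 [ 0.65493344 -0.19599976  0.2029631 ] [0.85381968 0.07381942 0.5153083 ] tilt 58.98193541705282 resid 0.0006557457114164099 hinge side check [ 0.62153357 -0.29027475  0.10464826] [ 0.71994901 -0.13353184  0.2522364 ]
```

View pics/side11c.png

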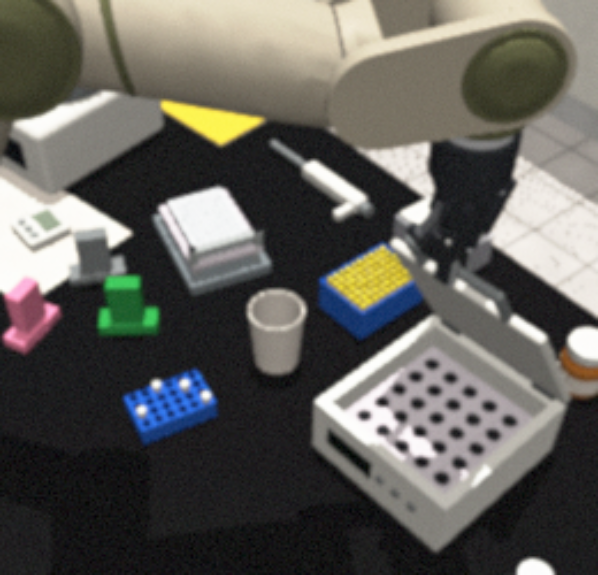

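The plane fit puts the lid at 59.0°, and the arm kinematics give 59.9°. In the side view the presser is upright at crop (95,255) and the bystanders look unmoved. I'll let it settle for a moment, then check again.

```bash
python3 -m pendant '[5,0,0,0,0,0,0, 5,0,0,0,0,0,0, 5,0,0,0,0,0,0, 5,0,0,0,0,0,0, 5,0,0,0,0,0,0, 5,0,0,0,0,0,0]'
python3 - <<'E'
from rig import *
s=observe();print(s["position"],s["qvel"].round(2),s["ft_force"].round(1),s["grip_width"])
close_job()
E
```

```text
time_s: 19.85
position: [0.5859, -0.231, 0.2979]
tool_rot: [[-0.077, 0.997, -0.0], [0.997, 0.077, -0.001], [-0.001, -0.0, -1.0]]
ft_force: [-2.4, -4.9, 2.0]
grip_width: 0.0105
[ 0.5859203  -0.23095692  0.29791324] [-0.11  0.02  0.04 -0.06 -0.04 -0.05] [-2.4 -4.9  2. ] 0.010532248366761815
the job is handed in; nothing more can be done
```

The job is done and handed in at 19.85 s, with the arm holding the incubator lid open at about 59–60°.

- **Rub-down:** I took the grey presser by its grip and pushed it along the film from about -36 mm to +42 mm. The foot was square to the plate, with about 5–7 N on the bed and the bed roughly half-way down. The last wrist picture showed its edge about flush with the plate end.
- **Presser put back:** It stands upright and released at its original spot on the bench. Two later pictures confirm it.
- **Lid:** The fingers hold the bar handle with a 40 N grip. The angle was 59.0° from a plane fitted to the lid and 59.9° from the arm pose. The arm was at rest over the last 0.75 s.
- **Other things:** The look-alikes and other bench items looked unmoved in the last side and top views, by eye only. The tube rack is hidden in the last top view but visible in the side view.

**Disagreements in the checks:**
- The two lid angles differ by about 1°, which is well inside the 5° allowed.
- The top and wrist cameras differed by about 6–7 mm on where the presser stood. I used the mean and it gripped centred to about 2 mm.
- Part-way through lifting the lid, the sideways load on the hinge reached about 18 N. I corrected the path, and it read 2–6 N after that.
- The bar measured 10–11 mm between the fingers against the 12 mm stated.

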